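# Make up two clamping kits for the drill press

### The job

Make up the two clamping kits from the stock standing on the bench: in the three-bay tray goes the strap clamp, in the long bay, and the step block and the larger hex nut, one in each square bay, either way round; in the two-bay tray go the tubular spacer and the smaller hex nut, one in each bay, either way round. Set every part down inside its bay, flat on the tray's floor and the same way up as it stands now, not resting on a rim, and leave the shaft collar and the vee block where they are.

Things in the scene. Friction and masses are not known exactly. Their poses are not given: they have to be found in the camera images.
- tray3: Three-bay tray, black floor, grey rims, 149 x 161 mm (x, y), fixed. Origin: centre of its underside on the bench; z up. Floor 2 mm thick; rims and dividers 3 mm wide, 4 mm above the floor. Long bay 64 x 155 mm (x, y) centred at x = -39.5 mm, y = 0, towards the robot, its length along y; two square bays 76 x 76 mm centred at x = +33.5 mm, y = +39.5 and -39.5 mm.
- tray2: Kit tray with two bays, black floor and grey rims, 70 x 137 mm (its x by its y), fixed to the bench. Origin: centre of its underside on the bench; z up. Floor 2 mm thick; rims and divider 3 mm wide, 4 mm above the floor. Two square bays 64 x 64 mm, centred at x = 0, y = +33.5 and -33.5 mm.
- strap: Strap clamp: flat steel bar 34 x 100 x 16 mm (x by y by z), with a 14 mm wide, 44 mm long slot along its middle. About 0.33 kg. Origin: centre of its underside, z up. Its length is along its y; grip it across x (34 mm).
- step_block: Step block: small steel staircase 50 x 30 mm (x by y), four steps 12, 20, 28 and 36 mm high rising towards its +x. About 0.22 kg. Origin: centre of its underside, z up. Grip it across y (30 mm).
- big_nut: The larger steel hexagon nut, 46 mm across flats, 53 mm across corners, 24 mm high, open bore. About 0.22 kg. Origin: centre of its underside, z up. Flats face its x axis and every 60 degrees from it.
- small_nut: The smaller steel hexagon nut, 30 mm across flats, 35 mm across corners, 16 mm high, open bore. About 0.07 kg. Origin: centre of its underside, z up. Flats face its x axis and every 60 degrees from it.
- spacer: Spacer: upright steel tube 32 mm outside, 18 mm inside diameter, 50 mm tall. About 0.2 kg. Origin: centre of its underside, z up.
- collar: Shaft collar, not part of either kit: flat steel ring 52 mm outside, 25 mm inside diameter, 15 mm high. Origin: centre of its underside, z up.
- vee_block: Vee block, not part of either kit: steel block 46 x 46 x 38 mm with a stepped groove along its y in the top. Stock pieces stand with centres at least 9 cm apart; an unlisted small jar and tin (46 mm wide, 50 mm tall at most) stand among them. Origin: centre of its underside, z up.
Things that resemble listed ones, but are neither listed nor needed, are in the scene too. Leave any pink look-alike of the strap alone. Leave any pink look-alike of the step_block alone.

How it is judged:
By the outcome, as a careful person would: the job done as asked, in the order asked, and still so for the second after the job is handed in, with the robot touching nothing.
It also fails if it takes over 131 s, if anything falls off the work surface, if the arm or the gripper's body presses on something with over 40 N, if the wrist force passes 120 N, or if a joint passes its speed limit or range.

### The arm

A 7-joint arm with a two-finger parallel gripper is mounted at the origin on the work surface. World frame = base frame: x ahead of the robot, y to its left, z up, the work surface at z = 0. Lengths are in mm, angles in rad, forces in N, time in s.
With the tool pointing down it reaches from about 400 to 875 mm from the base axis. Payload 6.5 kg.
Tool frame: the origin (TCP) lies on the front face of the gripper's body, between the roots of the fingers; the fingertips stand ctrl.nose_length ahead of it and the grasp point (between the pads) lies 45 mm ahead of it (ctrl.nose_length is the distance from the TCP to the fingertips, in mm); z points along the fingers, y is the line along which they close (so a half turn about z gives the same grasp; the last joint's range is limited). The gripper opens to 88 mm and grips with 3 to 60 N. Pads are 18 mm wide; open, the fingers measure 123 mm over their backs; the gripper's body (75 mm by 187 mm) begins 45 mm behind the grasp point.
Start: joints at [-1.172, 0.536, -0.004, 1.538, 0.003, 1.067, -0.071], TCP at [291.351, 581.038, 302.716] pointing down, gripper open.
Joint ranges: [-2.7, 2.7], [-0.37, 2.16], [-1.27, 1.26], [0.24, 2.4], [-1.31, 4.45], [0.19, 1.91], [-2.76, 2.76]. Speed limits (rad/s): [2.39, 2.39, 3.14, 3.14, 3.14, 3.14, 3.14].

### API

Orientations are given as [roll, pitch, yaw] about the fixed x, y, z axes, in that order (R = Rz(yaw) Ry(pitch) Rx(roll)).
In Python, from bench import ctrl gives the robot as it stands. The module is installed in compiled form; this text tells all that it offers.
- The arm moves only by the shell command python3 -m crank 'ROWS' [OPENING] [FORCE]. ROWS is JSON, a list of rows, each an object with "travel": the shift along the tool's x, y, z in mm, a list of three; "rot": the turn, a rotation vector about the tool's x, y, z in degrees, a list of three. A call has 1 to 8 rows; each row shifts and turns the commanded pose from where the row before left it, along the tool's axes as they then stand; what a row does not reach is not made up. A row lasts 1/10 s, in which the tool goes at most 50 mm and 8.59 degrees, less where a joint would pass 70% of its speed; a pose out of reach is approached as far as the arm can. A call with a gripper value outside its range is refused whole. OPENING is the finger opening in mm, from 0 to 88.1, set as the call begins (- or left out, the last holds). The fingers move at their own pace and stop on an object; FORCE is the grip in N (left out, the last holds). Time passes only in rows, so rows that do not move let the fingers close. It gives the time, the measured TCP pose, the force, the opening and the grip force at its end, in the units of the state.
- ctrl.get_obs(): the state, without advancing time (a new reading comes with each control period).
- ctrl.get_image(name): name is "scene" or "top" or "wrist"; returns the picture (384x512x3 uint8, red, green, blue); there is no depth.
- ctrl.camera_info(name): a dict with "camera_matrix" (3x3 intrinsics, pixels), "position" and "attitude" of the camera in the world. Camera axes: x right, y up, looking along -z (the intrinsics and any distortion apply to the point x, -y, -z); pixel columns grow to the right and rows downward; lengths in mm; the calibration is good to about 2 mm. The wrist camera is an equidistant fisheye: a pixel r from the principal point sees the ray r / f radians off the axis. A picture is of the moment at which its call begins: read the wrist's pose just before it. camera_info takes no time and is no camera call; for the wrist camera it gives the pose at the moment of the call.
- ctrl.job_done(): hands the job in; it is judged then, once.
Trained networks look in the newest picture that a camera, given by its name, has taken for a name from the list of things; names that differ only in an ending like _2 or _b are one class to them, and where a whole thing is asked for, a point or a joint stands for the part that bears it (a point fixed in the world has none). Each returns a list of dicts, best first, with "confidence" (0 to 1); they miss things now and then, are a little off and sometimes report something else, mostly with a low value. They report only what shows in the picture. A call takes as long as a camera call. They do not tell look-alikes from the thing itself.
- ctrl.spot_in(target, camera): "bbox" ([left, top, width, height] in pixels, round what is visible of it).
- ctrl.silhouettes(target, camera): "mask" (384x512 bool, what is visible of it) and "bbox" ([left, top, width, height] in pixels, round what is visible of it).
- ctrl.spot_point(target, camera): "uv" ([column, row] in pixels: a listed point, or the origin of a listed thing).
The state is a dict: "clock": time; "joint_positions": joint angles; "dq": joint speeds; "joint_torque": joint torques, N m; "position": TCP position; "ee_rot": TCP orientation; "wrist_force": force on the tool from outside, world axes, zero at the start; "ft_torque": the same for the moment, N m; "gripper_width": finger opening in mm; "grip_force": force on a finger pad.
Only numpy, scipy, OpenCV 4.12 (cv2) and the standard library are available. Lean on these libraries where they do the work, as an engineer would, in place of code of your own. Each camera call takes 0.05 s, during which the arm holds its last target. There are 200 camera calls.

## Working session

There is one attempt and no reset: what is moved stays moved. The work goes in short steps, Python scripts to look and compute and a shell command to move; the robot and the scene stay as the last step left them, time stands still between calls to the robot, and variables do not carry over. Pictures are saved under pics/ and viewed, at most 14 in all, crops included, and the job is handed in when it is done.

```bash
mkdir -p pics
python3 - <<'E'
from bench import ctrl
import cv2
o=ctrl.get_obs(); print(o, ctrl.nose_length)
for n in("top","scene"):
    im=ctrl.get_image(n); cv2.imwrite(f"pics/{n}0.png",im[:,:,::-1]); print(ctrl.camera_info(n))
print(ctrl.camera_info("wrist"))
E
```

```text
{'clock': 0.0, 'joint_positions': array([-1.17221005,  0.53714997, -0.0044311 ,  1.53885375,  0.00262753,
        1.06729603, -0.07118954]), 'dq': array([ 0.00058558, -0.0018065 , -0.00061209,  0.00120332,  0.00040147,
        0.00076066, -0.00044118]), 'joint_torque': array([ 2.37146714e-04, -5.70993447e+01,  9.91042145e-01, -2.51587379e+01,
       -5.62144630e-02,  1.83200935e-02,  1.82443241e-04]), 'position': array([291.1448552 , 580.59265333, 301.85711575]), 'ee_rot': array([-3.13989788e+00,  1.52887144e-04,  2.67689570e+00]), 'wrist_force': array([ 0.89220553, -0.25248706, -0.14433204]), 'ft_torque': array([-0.01756294, -0.04067783,  0.00818593]), 'grip_force': 0.0, 'gripper_width': 88.37902448925652} 64.0
{'camera_matrix': array([[390.42972781,   0.        , 260.08535742],
       [  0.        , 390.42972781, 189.69393218],
       [  0.        ,   0.        ,   1.        ]]), 'position': array([ 373.07221895,   49.36402504, 1122.12177877]), 'attitude': array([ 0.17141166, -0.03575267, -1.56158925])}
{'camera_matrix': array([[475.30548465,   0.        , 265.41454813],
       [  0.        , 475.30548465, 186.72194292],
       [  0.        ,   0.        ,   1.        ]]), 'position': array([1278.77116597,  601.68542726,  787.08801852]), 'attitude': array([0.89451319, 0.01542364, 2.20333488])}
{'camera_matrix': array([[297.31863964,   0.        , 247.80354472],
       [  0.        , 297.31863964, 188.10502699],
       [  0.        ,   0.        ,   1.        ]]), 'position': array([219.60693528, 615.02681672, 384.47630518]), 'attitude': array([-0.30848524,  0.00156803,  1.10534202])}
```

View pics/top0.png

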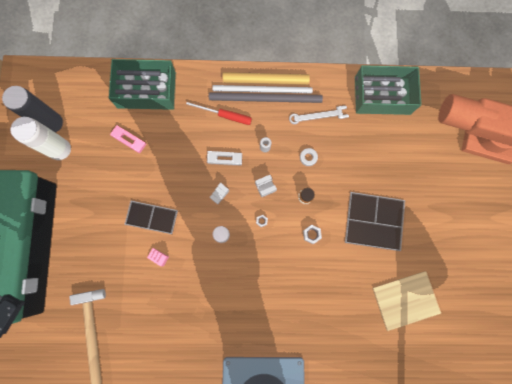

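View pics/scene0.png

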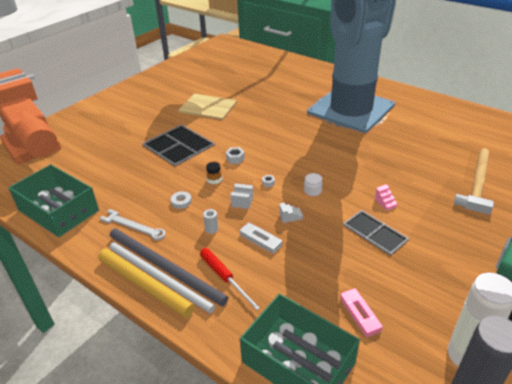

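Top view: strap (225,158), its pink twin (128,138); step block (220,193), its pink twin (157,257), vee block (265,186), which could be mistaken for it. Big nut (313,234), with the collar (309,157) similar; small nut (262,221); spacer (265,144), with the jar (307,195) and tin (221,234) similar. tray3 is at (375,222), tray2 at (151,217).

```bash
cat > h.py <<'E'
import numpy as np, cv2
from scipy.spatial.transform import Rotation as R
from scipy.optimize import minimize
from bench import ctrl
D=np.diag([1,-1,-1.])
def rays(ci,uv):
    K=ci["camera_matrix"];uv=np.atleast_2d(uv).astype(float)
    a=(uv-K[:2,2])/K[0,0]
    if ci.get("fish"):
        r=np.linalg.norm(a,axis=1,keepdims=True)+1e-9
        d=np.hstack([a/r*np.sin(r),np.cos(r)])
    else: d=np.hstack([a,np.ones((len(a),1))])
    return d@D@R.from_euler("xyz",ci["attitude"]).as_matrix().T
def unproj(ci,uv,z):
    d=rays(ci,uv);p=ci["position"]
    return p+d*((z-p[2])/d[:,2:3])
def proj(ci,P):
    K=ci["camera_matrix"]
    c=(np.atleast_2d(P)-ci["position"])@R.from_euler("xyz",ci["attitude"]).as_matrix()@D
    if ci.get("fish"):
        rr=np.linalg.norm(c[:,:2],axis=1)+1e-9
        a=c[:,:2]/rr[:,None]*np.arctan2(rr,c[:,2])[:,None]
    else: a=c[:,:2]/c[:,2:3]
    return a*K[0,0]+K[:2,2]
def cam(n):
    ci=dict(ctrl.camera_info(n)); ci["fish"]=n=="wrist"; return ci
def box(a,b,z,x0=0):
    return [[x0+i*a/2,j*b/2,k] for i in(-1,1) for j in(-1,1) for k in(0,z)]
def ring(r,z,n,ph=0):
    t=ph+np.arange(n)*2*np.pi/n
    return [[r*np.cos(q),r*np.sin(q),k] for q in t for k in(0,z)]
M={"strap":[box(34,100,16)],
 "step_block":[box(12.5,30,h,x) for h,x in zip((12,20,28,36),(-18.75,-6.25,6.25,18.75))],
 "big_nut":[ring(46/3**.5,24,6,np.pi/6)],"small_nut":[ring(30/3**.5,16,6,np.pi/6)],
 "spacer":[ring(16,50,40)],"collar":[ring(26,15,40)],"vee_block":[box(46,46,38)],
 "tray3":[box(149,161,5)],"tray2":[box(70,137,5)]}
SYM={"strap":180,"step_block":360,"big_nut":60,"small_nut":60,"tray3":360,"tray2":180,"vee_block":180}
S=4
def render(ci,name,p):
    im=np.zeros((384*S,512*S),np.uint8);c,s=np.cos(p[2]),np.sin(p[2])
    for part in M[name]:
        P=np.array(part);Q=np.c_[P[:,:2]@np.array([[c,s],[-s,c]])+p[:2],P[:,2]+ (p[3] if len(p)>3 else 0)]
        h=cv2.convexHull(((proj(ci,Q)+.5)*S-.5).astype(np.float32))
        cv2.fillConvexPoly(im,np.round(h*16).astype(np.int32),255,shift=4)
    return cv2.resize(im,(512,384),interpolation=cv2.INTER_AREA)/255.
def fit(ci,name,mask,zz=0):
    m=mask.astype(np.uint8)
    cs,_=cv2.findContours(m,cv2.RETR_EXTERNAL,cv2.CHAIN_APPROX_NONE)
    cv2.drawContours(m,cs,-1,1,-1)     # fill bores
    v,u=np.nonzero(m);h=max(q[2] for b in M[name] for q in b)
    x,y=unproj(ci,[[u.mean(),v.mean()]],h/2+zz)[0,:2];best=None
    cost=lambda p:np.abs(render(ci,name,list(p[:2])+[p[2]/40,zz])-m).sum()/m.sum()
    sy=SYM.get(name)
    st=[0] if sy is None else np.radians(np.arange(0,sy,15 if sy<100 else 30))
    for a in st:
        s0=[x,y,a*40]
        f=cost(s0)
        r=minimize(cost,s0,method="Nelder-Mead",options=dict(initial_simplex=[s0,[x+5,y,a*40],[x,y+5,a*40],[x,y,a*40+6]],maxiter=120,xatol=.05,fatol=1e-4))
        if best is None or r.fun<best.fun: best=r
    return best.x[0],best.x[1],np.degrees(best.x[2]/40),best.fun
E
cat > m.py <<'E'
from h import *
import sys
n=sys.argv[1];names=sys.argv[2].split(",")
ci=cam(n);im=ctrl.get_image(n)
cv2.imwrite("pics/last.png",im[:,:,::-1])
for k in names:
    for d in ctrl.silhouettes(k,n)[:3]:
        if d["confidence"]<.3: continue
        m=d["mask"];c=im[m].mean(0)
        print(k,round(d["confidence"],2),d["bbox"],c.astype(int),np.round(fit(ci,k,m),2))
E
python3 -c "
from h import *
for n in('top','scene'): print(proj(cam(n),[[0,0,0],[291,581,300]]))"
python3 m.py top strap,step_block,big_nut,small_nut,spacer,collar,vee_block,tray3,tray2
```

```text
[[262.25203699 399.19523972]
 [-21.78412224 296.60435528]]
[[350.94420305 108.80839729]
 [559.07777608 118.62441718]]
strap 0.75 [107.4, 124.2, 38.9, 29.0] [242 162 191] [7.1114e+02 3.9899e+02 1.4790e+02 8.0000e-02]
strap 0.57 [208.7, 147.8, 34.1, 18.6] [211 206 206] [6.6015e+02 1.1575e+02 1.7747e+02 8.0000e-02]
strap 0.37 [208.9, 184.5, 19.2, 19.2] [194 189 188] [560.92 124.48  52.79   1.08]
step_block 0.72 [257.6, 136.6, 15.1, 13.6] [187 173 167] [ 7.0646e+02 -5.9900e+00  1.6241e+02  3.2000e-01]
step_block 0.57 [211.7, 183.9, 16.3, 20.1] [194 189 188] [5.5412e+02 1.2703e+02 1.4825e+02 1.1000e-01]
step_block 0.47 [149.2, 248.2, 18.5, 17.7] [239 162 189] [3.7257e+02 2.9494e+02 2.4491e+02 8.0000e-02]
big_nut 0.6 [304.7, 223.7, 18.4, 21.8] [193 182 179] [ 4.3973e+02 -1.3751e+02  3.5450e+01  7.0000e-02]
spacer 0.5 [259.6, 137.3, 13.1, 15.7] [185 177 175] [ 6.9826e+02 -2.1500e+00  4.4100e+00  1.8000e-01]
collar 0.44 [299.7, 146.3, 17.1, 17.8] [211 203 200] [ 6.6850e+02 -1.3149e+02  6.7200e+00  6.0000e-02]
vee_block 0.59 [257.8, 175.2, 21.5, 22.6] [197 190 188] [ 5.7758e+02 -3.9200e+00  2.3320e+01  7.0000e-02]
tray3 0.88 [123.1, 204.0, 55.5, 29.2] [85 74 71] [513.22 307.69 -15.22   1.45]
tray3 0.8 [346.0, 194.4, 59.8, 54.6] [84 73 69] [ 4.8185e+02 -3.2389e+02 -7.2200e+00  3.0000e-02]
tray2 0.88 [123.1, 204.0, 55.5, 29.2] [85 74 71] [ 4.8438e+02  3.2068e+02 -1.1220e+01  4.0000e-02]
tray2 0.8 [346.0, 194.4, 59.8, 54.6] [84 73 69] [ 461.33 -319.16  -25.41    0.59]
```

```bash
cat > plan.py <<'E'
# plan.py x y z(tip) yaw : rows suggested from the present pose; tip height, yaw in deg
from h import *
import sys,json
x,y,z,yaw=map(float,sys.argv[1:5]);o=ctrl.get_obs()
p=o["position"];T=R.from_euler("xyz",o["ee_rot"]);G=R.from_euler("xyz",[np.pi,0,np.radians(yaw)])
g=np.array([x,y,z+ctrl.nose_length]);rv=(T.inv()*G).as_rotvec(degrees=True)
n=int(max(np.ceil(np.linalg.norm(g-p)/46),np.ceil(np.linalg.norm(rv)/7.5),1))
print("n",n,"drot",np.round(rv,1))
for i in range(n):
    print(json.dumps(dict(travel=[round(float(q),1) for q in (T*R.from_rotvec(rv*i/n,degrees=True)).inv().apply((g-p)/n)],rot=[round(float(q),2) for q in rv/n])),end=",")
print()
E
python3 plan.py 590 20 240 95
```

```text
n 14 drot [-0.   0.  58.4]
{"travel": [-37.0, -26.3, -0.1], "rot": [-0.0, 0.0, 4.17]},{"travel": [-38.8, -23.5, -0.1], "rot": [-0.0, 0.0, 4.17]},{"travel": [-40.4, -20.6, -0.1], "rot": [-0.0, 0.0, 4.17]},{"travel": [-41.8, -17.6, -0.1], "rot": [-0.0, 0.0, 4.17]},{"travel": [-43.0, -14.5, -0.1], "rot": [-0.0, 0.0, 4.17]},{"travel": [-44.0, -11.4, -0.1], "rot": [-0.0, 0.0, 4.17]},{"travel": [-44.7, -8.1, -0.1], "rot": [-0.0, 0.0, 4.17]},{"travel": [-45.1, -4.9, -0.1], "rot": [-0.0, 0.0, 4.17]},{"travel": [-45.4, -1.6, -0.1], "rot": [-0.0, 0.0, 4.17]},{"travel": [-45.4, 1.7, -0.1], "rot": [-0.0, 0.0, 4.17]},{"travel": [-45.1, 5.0, -0.1], "rot": [-0.0, 0.0, 4.17]},{"travel": [-44.6, 8.3, -0.1], "rot": [-0.0, 0.0, 4.17]},{"travel": [-43.9, 11.5, -0.1], "rot": [-0.0, 0.0, 4.17]},{"travel": [-43.0, 14.7, -0.1], "rot": [-0.0, 0.0, 4.17]},
```

```bash
python3 -m crank '[{"travel":[-37,-26,0],"rot":[0,0,4.2]},{"travel":[-39,-23.5,0],"rot":[0,0,4.2]},{"travel":[-40,-20.5,0],"rot":[0,0,4.2]},{"travel":[-42,-17.5,0],"rot":[0,0,4.2]},{"travel":[-43,-14.5,0],"rot":[0,0,4.2]},{"travel":[-44,-11.5,0],"rot":[0,0,4.2]},{"travel":[-45,-8,0],"rot":[0,0,4.2]}]'
python3 -m crank '[{"travel":[-45,-5,0],"rot":[0,0,4.2]},{"travel":[-45,-1.5,0],"rot":[0,0,4.2]},{"travel":[-45,1.5,0],"rot":[0,0,4.2]},{"travel":[-45,5,0],"rot":[0,0,4.2]},{"travel":[-45,8,0],"rot":[0,0,4.2]},{"travel":[-44,11.5,0],"rot":[0,0,4.2]},{"travel":[-43,15,0],"rot":[0,0,4.2]},{"travel":[0,0,0],"rot":[0,0,0]}]'
python3 -m crank '[{"travel":[0,0,0],"rot":[0,0,0]},{"travel":[0,0,0],"rot":[0,0,0]}]'
python3 m.py wrist strap,step_block,big_nut,small_nut,spacer,collar,vee_block
```

```text
clock: 1.3
position: [441.2, 298.9, 303.0]
ee_rot: [3.141, -0.0, 2.161]
wrist_force: [-0.1, 1.1, -0.2]
gripper_width: 88.1
grip_force: 0.0
clock: 2.1
position: [589.7, 12.0, 303.3]
ee_rot: [3.139, 0.004, 1.639]
wrist_force: [0.2, -1.0, 0.2]
gripper_width: 87.8
grip_force: 0.0
clock: 2.3
position: [587.5, 21.1, 302.6]
ee_rot: [-3.141, -0.001, 1.653]
wrist_force: [0.8, 1.1, -0.4]
gripper_width: 88.0
grip_force: 0.0
strap 0.74 [298.0, 49.4, 33.9, 82.2] [180 179 183] [6.6012e+02 1.1782e+02 1.7836e+02 6.0000e-02]
step_block 0.86 [205.0, 49.0, 46.7, 42.9] [159 155 158] [5.5277e+02 1.3072e+02 3.2002e+02 5.0000e-02]
small_nut 0.7 [147.7, 147.7, 30.8, 27.5] [156 153 157] [4.765e+02 7.090e+00 1.882e+01 9.000e-02]
spacer 0.65 [314.3, 169.8, 33.7, 31.0] [160 155 157] [ 6.9719e+02 -2.2000e-01  2.8500e+00  4.0000e-02]
collar 0.69 [278.2, 243.9, 33.7, 36.3] [183 176 177] [ 6.6727e+02 -1.3001e+02  4.8700e+00  5.0000e-02]
vee_block 0.59 [213.1, 152.8, 47.2, 48.7] [179 175 179] [ 5.7556e+02 -2.3800e+00  2.4630e+01  7.0000e-02]
```

View pics/last.png

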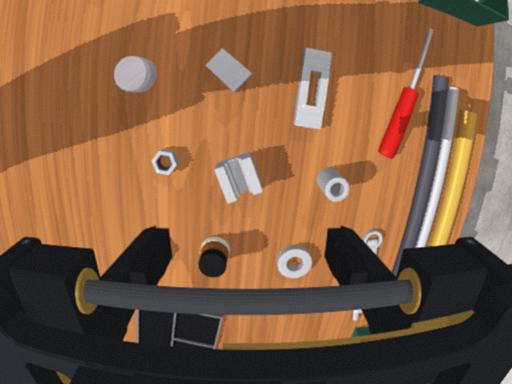

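Wrist view: strap, grey with slot, at (313,88); step block at (228,69); small nut (165,162); vee block (238,178); spacer (333,184); collar (294,262); jar (213,255); tin (135,74). The grey strap is the right one. I'll move above it and check in one crop.

```bash
python3 plan.py 660 117.5 90 88.3
```

```text
n 5 drot [ 0.  -0.   6.3]
{"travel": [18.3, 16.0, 29.8], "rot": [0.0, -0.0, 1.26]},{"travel": [18.6, 15.6, 29.8], "rot": [0.0, -0.0, 1.26]},{"travel": [19.0, 15.1, 29.8], "rot": [0.0, -0.0, 1.26]},{"travel": [19.3, 14.7, 29.8], "rot": [0.0, -0.0, 1.26]},{"travel": [19.6, 14.3, 29.8], "rot": [0.0, -0.0, 1.26]},
```

```bash
python3 -m crank '[{"travel":[18.5,16,30],"rot":[0,0,1.3]},{"travel":[18.5,15.5,30],"rot":[0,0,1.2]},{"travel":[19,15,30],"rot":[0,0,1.3]},{"travel":[19,14.5,30],"rot":[0,0,1.2]},{"travel":[19.5,14.5,29],"rot":[0,0,1.3]},{"travel":[0,0,0],"rot":[0,0,0]},{"travel":[0,0,0],"rot":[0,0,0]},{"travel":[0,0,0],"rot":[0,0,0]}]' 60
python3 m.py wrist strap,step_block; python3 plan.py 660 117.5 7 88.3
python3 -c "
import cv2;i=cv2.imread('pics/last.png')[0:330,60:450];cv2.imwrite('pics/c1.png',cv2.resize(i,None,fx=1.8,fy=1.8))"
```

```text
clock: 3.5
position: [660.4, 115.2, 155.2]
ee_rot: [3.14, 0.001, 1.539]
wrist_force: [0.1, 0.0, -0.3]
gripper_width: 59.8
grip_force: 0.0
strap 0.6 [229.4, 127.0, 43.9, 122.7] [205 202 205] [ 6.5936e+02  1.1743e+02 -2.1800e+00  4.0000e-02]
step_block 0.84 [91.5, 147.2, 61.5, 71.6] [160 158 161] [5.5218e+02 1.3095e+02 3.2155e+02 3.0000e-02]
n 2 drot [ 0.1 -0.  -0.1]
{"travel": [1.0, -0.3, 42.2], "rot": [0.06, -0.01, -0.05]},{"travel": [1.0, -0.3, 42.2], "rot": [0.06, -0.01, -0.05]},
```

View pics/c1.png

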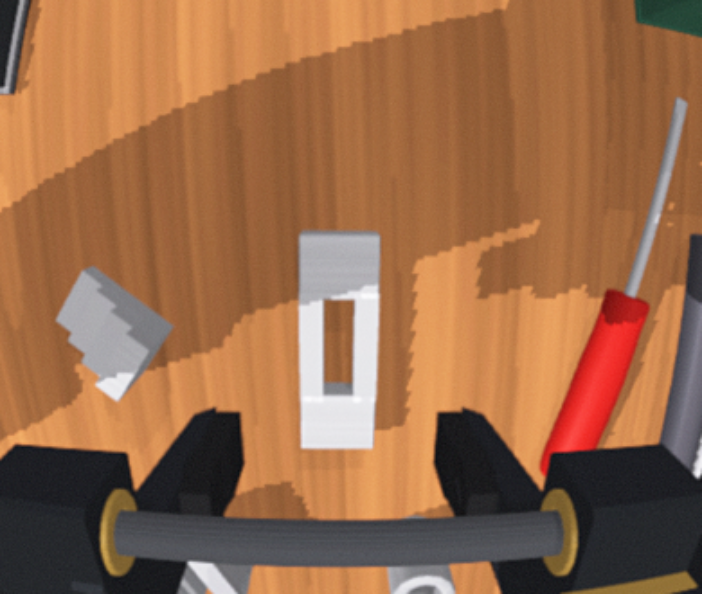

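The grey slotted strap lies centred between the fingers at crop (340,340). The staircase block is at crop (110,335). Descending.

```bash
python3 -m crank '[{"travel":[1,-0.5,42],"rot":[0,0,0]},{"travel":[1,0,42],"rot":[0,0,0]},{"travel":[0,0,0],"rot":[0,0,0]},{"travel":[0,0,0],"rot":[0,0,0]}]'
python3 -m crank '[{"travel":[0,0,0],"rot":[0,0,0]},{"travel":[0,0,0],"rot":[0,0,0]},{"travel":[0,0,0],"rot":[0,0,0]},{"travel":[0,0,0],"rot":[0,0,0]},{"travel":[0,0,0],"rot":[0,0,0]}]' 20 40
python3 -m crank '[{"travel":[0,0,-20],"rot":[0,0,0]},{"travel":[0,0,-40],"rot":[0,0,0]},{"travel":[0,0,-40],"rot":[0,0,0]},{"travel":[0,0,0],"rot":[0,0,0]},{"travel":[0,0,0],"rot":[0,0,0]}]'
python3 - <<'E'
import numpy as np
c=np.array([482,-324]);a=np.radians(-7.2);r=np.array([[np.cos(a),-np.sin(a)],[np.sin(a),np.cos(a)]])
for q in([-39.5,0],[33.5,39.5],[33.5,-39.5]): print(c+r@q)
E
python3 plan.py 500 -310 160 82.8
```

```text
clock: 4.05
position: [659.5, 118.1, 70.0]
ee_rot: [-3.141, 0.0, 1.54]
wrist_force: [0.0, 0.7, 0.5]
gripper_width: 59.9
grip_force: 0.0
clock: 4.55
position: [660.0, 118.7, 70.6]
ee_rot: [3.14, -0.0, 1.541]
wrist_force: [-1.0, 0.5, 5.3]
gripper_width: 33.7
grip_force: 40.0
clock: 5.05
position: [659.6, 118.8, 171.0]
ee_rot: [3.14, -0.001, 1.541]
wrist_force: [-0.7, 0.4, -3.2]
gripper_width: 33.7
grip_force: 40.0
[ 442.8114693  -319.04933727]
[ 520.18650522 -289.01013262]
[ 510.28517977 -367.38719403]
n 11 drot [ 0.1 -0.   5.5]
{"travel": [-39.4, -13.3, -4.9], "rot": [0.01, -0.0, 0.5]},{"travel": [-39.5, -13.0, -4.9], "rot": [0.01, -0.0, 0.5]},{"travel": [-39.6, -12.6, -4.9], "rot": [0.01, -0.0, 0.5]},{"travel": [-39.7, -12.3, -4.8], "rot": [0.01, -0.0, 0.5]},{"travel": [-39.8, -11.9, -4.8], "rot": [0.01, -0.0, 0.5]},{"travel": [-39.9, -11.6, -4.8], "rot": [0.01, -0.0, 0.5]},{"travel": [-40.0, -11.3, -4.8], "rot": [0.01, -0.0, 0.5]},{"travel": [-40.1, -10.9, -4.8], "rot": [0.01, -0.0, 0.5]},{"travel": [-40.2, -10.6, -4.8], "rot": [0.01, -0.0, 0.5]},{"travel": [-40.3, -10.2, -4.8], "rot": [0.01, -0.0, 0.5]},{"travel": [-40.4, -9.9, -4.8], "rot": [0.01, -0.0, 0.5]},
```

```bash
python3 plan.py 442.5 -318 60 82.8
```

```text
n 11 drot [ 0.1 -0.   5.5]
{"travel": [-40.3, -18.5, 4.2], "rot": [0.01, -0.0, 0.5]},{"travel": [-40.4, -18.2, 4.2], "rot": [0.01, -0.0, 0.5]},{"travel": [-40.6, -17.8, 4.2], "rot": [0.01, -0.0, 0.5]},{"travel": [-40.8, -17.5, 4.2], "rot": [0.01, -0.0, 0.5]},{"travel": [-40.9, -17.1, 4.2], "rot": [0.01, -0.0, 0.5]},{"travel": [-41.1, -16.8, 4.2], "rot": [0.01, -0.0, 0.5]},{"travel": [-41.2, -16.4, 4.3], "rot": [0.01, -0.0, 0.5]},{"travel": [-41.3, -16.1, 4.3], "rot": [0.01, -0.0, 0.5]},{"travel": [-41.5, -15.7, 4.3], "rot": [0.01, -0.0, 0.5]},{"travel": [-41.6, -15.3, 4.3], "rot": [0.01, -0.0, 0.5]},{"travel": [-41.7, -15.0, 4.3], "rot": [0.01, -0.0, 0.5]},
```

```bash
python3 -m crank '[{"travel":[-40.5,-18.5,0],"rot":[0,0,0.5]},{"travel":[-40.5,-18,0],"rot":[0,0,0.5]},{"travel":[-40.5,-18,0],"rot":[0,0,0.5]},{"travel":[-41,-17.5,0],"rot":[0,0,0.5]},{"travel":[-41,-17,0],"rot":[0,0,0.5]},{"travel":[-41,-17,0],"rot":[0,0,0.5]}]'
python3 -m crank '[{"travel":[-41,-16.5,0],"rot":[0,0,0.5]},{"travel":[-41.5,-16,8],"rot":[0,0,0.5]},{"travel":[-41.5,-15.5,10],"rot":[0,0,0.5]},{"travel":[-41.5,-15.5,14],"rot":[0,0,0.5]},{"travel":[-41.5,-15,14],"rot":[0,0,0.5]},{"travel":[0,0,0],"rot":[0,0,0]},{"travel":[0,0,0],"rot":[0,0,0]},{"travel":[0,0,0],"rot":[0,0,0]}]'
python3 m.py wrist strap,tray3; python3 plan.py 442.5 -318 8.5 82.8
```

```text
clock: 5.65
position: [538.6, -121.1, 168.3]
ee_rot: [-3.138, -0.0, 1.488]
wrist_force: [0.6, -1.1, -2.6]
gripper_width: 33.5
grip_force: 40.0
clock: 6.45
position: [442.3, -316.7, 123.0]
ee_rot: [-3.14, -0.002, 1.446]
wrist_force: [0.6, 0.8, -3.4]
gripper_width: 33.4
grip_force: 40.0
strap 0.93 [217.7, 152.2, 68.6, 167.6] [213 212 217] [ 4.4094e+02 -3.2764e+02  1.7122e+02  3.1000e-01]
tray3 0.82 [197.7, 91.7, 211.0, 194.1] [61 61 65] [ 486.49 -313.64   82.18    0.53]
n 2 drot [ 0.  -0.   0.1]
{"travel": [-0.7, -0.2, 25.6], "rot": [0.0, -0.02, 0.06]},{"travel": [-0.7, -0.2, 25.6], "rot": [0.0, -0.02, 0.06]},
```

View pics/last.png

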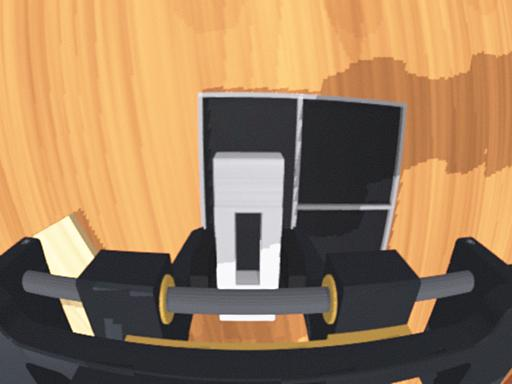

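The strap (248,210) hangs over the long bay (left rim at column 202, divider at column 298), with the square bays to the right. Checking tray corners before lowering.

Run:
```python
from h import *
ci=cam("wrist")
print(np.round(unproj(ci,[[200,93],[301,96],[406,104],[392,207],[204,200]],6),1))
c=np.array([482,-324]);a=np.radians(-7.2);r=np.array([[np.cos(a),-np.sin(a)],[np.sin(a),np.cos(a)]])
for q in([-74.5,80.5],[-6,80.5],[74.5,80.5],[74.5,0]): print(np.round(c+r@q,1))
```

```text
[[ 420.3 -232.7    6. ]
 [ 487.1 -242.9    6. ]
 [ 566.5 -253.     6. ]
 [ 554.3 -332.3    6. ]
 [ 411.2 -307.8    6. ]]
[ 418.2 -234.8]
[ 486.1 -243.4]
[ 566.  -253.5]
[ 555.9 -333.3]
```

```bash
python3 -m crank '[{"travel":[-1,0.5,30],"rot":[0,0,0]},{"travel":[0,0,14],"rot":[0,0,0]},{"travel":[0,0,5],"rot":[0,0,0]},{"travel":[0,0,0.5],"rot":[0,0,0]},{"travel":[0,0,0],"rot":[0,0,0]},{"travel":[0,0,0],"rot":[0,0,0]}]'
python3 -m crank '[{"travel":[0,0,0],"rot":[0,0,0]},{"travel":[0,0,0],"rot":[0,0,0]},{"travel":[0,0,0],"rot":[0,0,0]}]' 44
python3 -m crank '[{"travel":[0,0,-25],"rot":[0,0,0]},{"travel":[0,0,-45],"rot":[0,0,0]},{"travel":[0,0,-30],"rot":[0,0,0]},{"travel":[0,0,0],"rot":[0,0,0]}]' 
python3 m.py wrist strap
python3 plan.py 556 128 100 51
```

```text
clock: 7.2
position: [443.0, -319.6, 75.0]
ee_rot: [3.14, 0.001, 1.445]
wrist_force: [0.7, -0.1, -2.6]
gripper_width: 33.1
grip_force: 40.0
clock: 7.5
position: [442.9, -319.5, 74.7]
ee_rot: [3.141, 0.0, 1.445]
wrist_force: [-0.1, -0.1, 0.3]
gripper_width: 44.1
grip_force: 0.0
clock: 7.9
position: [444.5, -320.9, 178.3]
ee_rot: [3.135, 0.003, 1.444]
wrist_force: [1.6, -1.0, 0.8]
gripper_width: 43.9
grip_force: 0.0
strap 0.72 [226.2, 127.5, 41.8, 112.5] [239 238 241] [ 4.4156e+02 -3.2087e+02 -7.6700e+00  3.0000e-02]
n 11 drot [ 0.1 -0.  31.8]
{"travel": [41.6, 5.1, 1.0], "rot": [0.01, -0.0, 2.89]},{"travel": [41.8, 3.0, 1.0], "rot": [0.01, -0.0, 2.89]},{"travel": [41.9, 0.9, 1.0], "rot": [0.01, -0.0, 2.89]},{"travel": [41.9, -1.2, 1.0], "rot": [0.01, -0.0, 2.89]},{"travel": [41.8, -3.4, 1.0], "rot": [0.01, -0.0, 2.89]},{"travel": [41.6, -5.5, 1.0], "rot": [0.01, -0.0, 2.89]},{"travel": [41.3, -7.5, 1.0], "rot": [0.01, -0.0, 2.89]},{"travel": [40.8, -9.6, 1.0], "rot": [0.01, -0.0, 2.89]},{"travel": [40.3, -11.7, 1.0], "rot": [0.01, -0.0, 2.89]},{"travel": [39.7, -13.7, 1.0], "rot": [0.01, -0.0, 2.89]},{"travel": [38.9, -15.7, 1.0], "rot": [0.01, -0.0, 2.89]},
```

```bash
python3 plan.py 555 129 90 140.8
```

```text
n 11 drot [  0.1   0.1 -58. ]
{"travel": [41.7, 5.0, 1.9], "rot": [0.01, 0.01, -5.27]},{"travel": [41.1, 8.8, 1.9], "rot": [0.01, 0.01, -5.27]},{"travel": [40.1, 12.5, 1.9], "rot": [0.01, 0.01, -5.27]},{"travel": [38.8, 16.2, 1.9], "rot": [0.01, 0.01, -5.27]},{"travel": [37.1, 19.7, 1.9], "rot": [0.01, 0.01, -5.27]},{"travel": [35.2, 23.0, 1.9], "rot": [0.01, 0.01, -5.27]},{"travel": [32.9, 26.1, 1.9], "rot": [0.01, 0.01, -5.27]},{"travel": [30.4, 29.0, 1.9], "rot": [0.01, 0.01, -5.27]},{"travel": [27.6, 31.7, 1.9], "rot": [0.01, 0.01, -5.27]},{"travel": [24.5, 34.1, 1.9], "rot": [0.01, 0.01, -5.27]},{"travel": [21.3, 36.2, 1.9], "rot": [0.01, 0.01, -5.27]},
```

```bash
python3 -m crank '[{"travel":[41.5,5,0],"rot":[0,0,-5.3]},{"travel":[41,9,0],"rot":[0,0,-5.3]},{"travel":[40,12.5,0],"rot":[0,0,-5.3]},{"travel":[39,16,0],"rot":[0,0,-5.3]},{"travel":[37,19.5,0],"rot":[0,0,-5.2]},{"travel":[35,23,0],"rot":[0,0,-5.2]}]' 55
python3 -m crank '[{"travel":[33,26,0],"rot":[0,0,-5.3]},{"travel":[30.5,29,4],"rot":[0,0,-5.3]},{"travel":[27.5,31.5,5],"rot":[0,0,-5.3]},{"travel":[24.5,34,6],"rot":[0,0,-5.3]},{"travel":[21.5,36,6],"rot":[0,0,-5.2]},{"travel":[0,0,0],"rot":[0,0,0]},{"travel":[0,0,0],"rot":[0,0,0]},{"travel":[0,0,0],"rot":[0,0,0]}]'
python3 m.py wrist step_block; python3 plan.py 555 129 7 140.8
python3 -c "
import cv2;i=cv2.imread('pics/last.png')[50:310,110:400];cv2.imwrite('pics/c2.png',cv2.resize(i,None,fx=2,fy=2))"
```

```text
clock: 8.6
position: [502.6, -73.3, 172.9]
ee_rot: [-3.139, -0.001, 2.0]
wrist_force: [0.2, -0.9, -0.5]
gripper_width: 54.8
grip_force: 0.0
clock: 9.4
position: [552.9, 126.7, 152.4]
ee_rot: [-3.139, -0.0, 2.455]
wrist_force: [0.4, -0.6, 0.9]
gripper_width: 55.1
grip_force: 0.0
step_block 0.64 [233.4, 160.4, 37.8, 76.2] [162 160 164] [5.5267e+02 1.3027e+02 3.1989e+02 3.0000e-02]
n 2 drot [-0.1  0.  -0.2]
{"travel": [0.1, 1.5, 41.0], "rot": [-0.04, 0.0, -0.1]},{"travel": [0.1, 1.5, 41.0], "rot": [-0.04, 0.0, -0.1]},
```

View pics/c2.png

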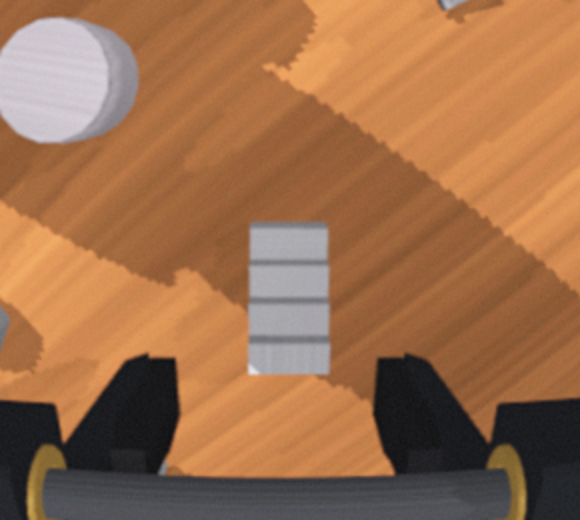

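The staircase block (crop (288,300)) is centred and square between the fingers, with risers facing the camera, so the tall end is at the bottom as fitted. Grasp it.

```bash
python3 -m crank '[{"travel":[0,1.5,41],"rot":[0,0,0]},{"travel":[0,1,41],"rot":[0,0,0]},{"travel":[0,0,0],"rot":[0,0,0]},{"travel":[0,0,0],"rot":[0,0,0]}]'
python3 -m crank '[{"travel":[0,0,0],"rot":[0,0,0]},{"travel":[0,0,0],"rot":[0,0,0]},{"travel":[0,0,0],"rot":[0,0,0]},{"travel":[0,0,0],"rot":[0,0,0]},{"travel":[0,0,0],"rot":[0,0,0]}]' 18 40
python3 -m crank '[{"travel":[0,0,-20],"rot":[0,0,0]},{"travel":[0,0,-40],"rot":[0,0,0]},{"travel":[0,0,-40],"rot":[0,0,0]},{"travel":[0,0,0],"rot":[0,0,0]},{"travel":[0,0,0],"rot":[0,0,0]}]'
python3 plan.py 521 -288.5 60 82.8
```

```text
clock: 9.9
position: [554.9, 129.3, 71.6]
ee_rot: [-3.14, -0.0, 2.455]
wrist_force: [-0.5, 0.2, 1.0]
gripper_width: 55.1
grip_force: 0.0
clock: 10.4
position: [555.7, 130.6, 72.5]
ee_rot: [3.14, 0.001, 2.457]
wrist_force: [-1.5, -0.8, 8.3]
gripper_width: 29.3
grip_force: 40.0
clock: 10.9
position: [555.2, 130.6, 171.8]
ee_rot: [3.14, 0.001, 2.457]
wrist_force: [-0.7, 0.7, -2.1]
gripper_width: 29.7
grip_force: 40.0
n 10 drot [ 0.1  0.  58. ]
{"travel": [-23.8, -34.6, 4.8], "rot": [0.01, 0.0, 5.8]},{"travel": [-27.2, -32.0, 4.8], "rot": [0.01, 0.0, 5.8]},{"travel": [-30.3, -29.1, 4.8], "rot": [0.01, 0.0, 5.8]},{"travel": [-33.1, -25.9, 4.8], "rot": [0.01, 0.0, 5.8]},{"travel": [-35.6, -22.4, 4.8], "rot": [0.01, 0.0, 5.8]},{"travel": [-37.6, -18.7, 4.8], "rot": [0.01, 0.0, 5.8]},{"travel": [-39.3, -14.8, 4.8], "rot": [0.01, 0.0, 5.8]},{"travel": [-40.6, -10.8, 4.8], "rot": [0.01, 0.0, 5.8]},{"travel": [-41.5, -6.6, 4.8], "rot": [0.01, 0.0, 5.8]},{"travel": [-42.0, -2.4, 4.8], "rot": [0.01, 0.0, 5.8]},
```

```bash
python3 -m crank '[{"travel":[-24,-34.5,0],"rot":[0,0,5.8]},{"travel":[-27,-32,0],"rot":[0,0,5.8]},{"travel":[-30,-29,0],"rot":[0,0,5.8]},{"travel":[-33,-26,0],"rot":[0,0,5.8]},{"travel":[-35.5,-22.5,0],"rot":[0,0,5.8]}]'
python3 -m crank '[{"travel":[-37.5,-18.5,0],"rot":[0,0,5.8]},{"travel":[-39.5,-15,8],"rot":[0,0,5.8]},{"travel":[-40.5,-11,12],"rot":[0,0,5.8]},{"travel":[-41.5,-6.5,14],"rot":[0,0,5.8]},{"travel":[-42,-2.5,14],"rot":[0,0,5.8]},{"travel":[0,0,0],"rot":[0,0,0]},{"travel":[0,0,0],"rot":[0,0,0]},{"travel":[0,0,0],"rot":[0,0,0]}]'
python3 plan.py 521 -288.5 10.5 82.8
```

```text
clock: 11.4
position: [536.1, -79.9, 169.5]
ee_rot: [-3.138, -0.001, 1.947]
wrist_force: [0.1, -0.2, -2.8]
gripper_width: 29.6
grip_force: 40.0
clock: 12.2
position: [520.1, -286.2, 122.1]
ee_rot: [-3.14, -0.002, 1.447]
wrist_force: [0.6, 0.7, -1.6]
gripper_width: 29.7
grip_force: 40.0
n 2 drot [-0.1 -0.1  0.1]
{"travel": [-1.1, 0.6, 23.8], "rot": [-0.06, -0.05, 0.04]},{"travel": [-1.1, 0.6, 23.8], "rot": [-0.06, -0.05, 0.04]},
```

```bash
python3 -m crank '[{"travel":[-1,0.5,30],"rot":[0,0,0]},{"travel":[-1,0.5,14],"rot":[0,0,0]},{"travel":[0,0,4],"rot":[0,0,0]},{"travel":[0,0,0],"rot":[0,0,0]},{"travel":[0,0,0],"rot":[0,0,0]},{"travel":[0,0,0],"rot":[0,0,0]}]'
python3 -m crank '[{"travel":[0,0,0],"rot":[0,0,0]}]'
```

```text
clock: 12.8
position: [521.4, -289.8, 75.6]
ee_rot: [3.141, 0.0, 1.445]
wrist_force: [-0.2, -0.9, -1.1]
gripper_width: 29.7
grip_force: 40.0
clock: 12.9
position: [521.3, -290.0, 75.5]
ee_rot: [3.141, 0.0, 1.445]
wrist_force: [0.1, -0.2, -1.8]
gripper_width: 29.6
grip_force: 40.0
```

```bash
python3 -m crank '[{"travel":[0,0,1.2],"rot":[0,0,0]},{"travel":[0,0,0],"rot":[0,0,0]},{"travel":[0,0,0],"rot":[0,0,0]}]'
python3 -m crank '[{"travel":[0,0,0],"rot":[0,0,0]},{"travel":[0,0,0],"rot":[0,0,0]},{"travel":[0,0,0],"rot":[0,0,0]}]' 40
python3 -m crank '[{"travel":[0,0,-25],"rot":[0,0,0]},{"travel":[0,0,-45],"rot":[0,0,0]},{"travel":[0,0,-30],"rot":[0,0,0]},{"travel":[0,0,0],"rot":[0,0,0]}]' 
python3 m.py wrist step_block,strap
python3 plan.py 438.5 -135.5 90 65.4
```

```text
clock: 13.2
position: [521.3, -290.1, 74.5]
ee_rot: [3.141, -0.0, 1.445]
wrist_force: [-1.6, 1.0, 5.6]
gripper_width: 29.3
grip_force: 40.0
clock: 13.5
position: [521.1, -290.1, 73.9]
ee_rot: [3.142, 0.0, 1.445]
wrist_force: [0.3, -0.8, 0.1]
gripper_width: 39.6
grip_force: 0.0
clock: 13.9
position: [523.2, -291.6, 178.2]
ee_rot: [3.134, 0.002, 1.444]
wrist_force: [0.6, 0.0, -0.3]
gripper_width: 39.6
grip_force: 0.0
step_block 0.78 [224.0, 152.9, 39.2, 70.3] [217 216 220] [ 5.2006e+02 -2.8970e+02  2.6232e+02  3.0000e-02]
strap 0.74 [144.7, 168.8, 43.5, 95.7] [212 211 214] [ 4.3934e+02 -3.2122e+02 -9.7300e+00  3.0000e-01]
n 4 drot [-0.1 -0.  17.4]
{"travel": [35.6, -25.2, 4.9], "rot": [-0.01, -0.0, 4.35]},{"travel": [33.6, -27.9, 4.9], "rot": [-0.01, -0.0, 4.35]},{"travel": [31.4, -30.3, 4.9], "rot": [-0.01, -0.0, 4.35]},{"travel": [29.0, -32.6, 4.8], "rot": [-0.01, -0.0, 4.35]},
```

View pics/last.png

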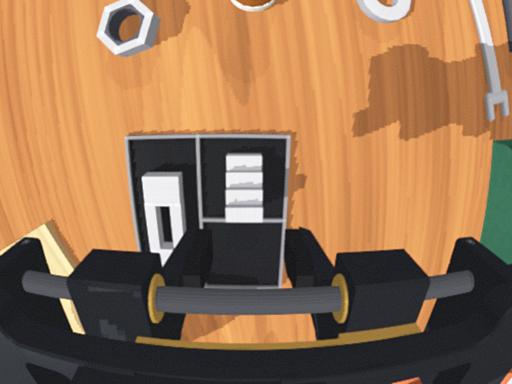

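Strap (163,220) lies in the long bay and the step block (244,187) in the +y square bay, where the fit puts it centred to 2 mm. The tall end only overlaps the divider by perspective. Big nut next, at (128,27).

```bash
python3 -m crank '[{"travel":[35.5,-25,5],"rot":[0,0,4.3]},{"travel":[33.5,-28,5],"rot":[0,0,4.4]},{"travel":[31.5,-30.5,5],"rot":[0,0,4.3]},{"travel":[29,-32.5,5],"rot":[0,0,4.4]},{"travel":[0,0,0],"rot":[0,0,0]},{"travel":[0,0,0],"rot":[0,0,0]},{"travel":[0,0,0],"rot":[0,0,0]},{"travel":[0,0,0],"rot":[0,0,0]}]' 70
python3 m.py wrist big_nut; python3 plan.py 438.5 -135.5 9 65.4
```

```text
clock: 14.85
position: [439.4, -137.5, 153.9]
ee_rot: [3.141, 0.001, 1.14]
wrist_force: [-0.2, 0.9, -0.3]
gripper_width: 70.0
grip_force: 0.0
big_nut 0.56 [217.2, 157.1, 59.4, 72.1] [159 156 161] [ 4.3968e+02 -1.3608e+02  3.6830e+01  2.0000e-02]
n 2 drot [ 0.   0.  -0.1]
{"travel": [0.6, -0.7, 40.5], "rot": [0.02, 0.01, -0.06]},{"travel": [0.6, -0.7, 40.5], "rot": [0.02, 0.01, -0.06]},
```

```bash
python3 -m crank '[{"travel":[1,-0.5,40],"rot":[0,0,-1.4]},{"travel":[0.5,0,40],"rot":[0,0,0]},{"travel":[0,0,0],"rot":[0,0,0]},{"travel":[0,0,0],"rot":[0,0,0]}]'
python3 -m crank '[{"travel":[0,0,0],"rot":[0,0,0]},{"travel":[0,0,0],"rot":[0,0,0]},{"travel":[0,0,0],"rot":[0,0,0]},{"travel":[0,0,0],"rot":[0,0,0]},{"travel":[0,0,0],"rot":[0,0,0]}]' 36 40
python3 -m crank '[{"travel":[0,0,-20],"rot":[0,0,0]},{"travel":[0,0,-40],"rot":[0,0,0]},{"travel":[0,0,-40],"rot":[0,0,0]},{"travel":[0,0,0],"rot":[0,0,0]},{"travel":[0,0,0],"rot":[0,0,0]}]'
python3 plan.py 514.5 -367 60 82.8
```

```text
clock: 15.35
position: [438.8, -135.2, 74.2]
ee_rot: [-3.14, 0.0, 1.164]
wrist_force: [-0.3, 0.0, 0.7]
gripper_width: 70.1
grip_force: 0.0
clock: 15.85
position: [440.1, -134.8, 75.2]
ee_rot: [3.139, -0.001, 1.165]
wrist_force: [-1.2, 0.8, 9.6]
gripper_width: 45.3
grip_force: 40.0
clock: 16.35
position: [439.4, -134.2, 174.7]
ee_rot: [3.14, -0.001, 1.166]
wrist_force: [-0.4, -0.8, -2.9]
gripper_width: 45.5
grip_force: 40.0
n 6 drot [  0.1  -0.  -16. ]
{"travel": [-30.7, 26.8, 8.5], "rot": [0.02, -0.01, -2.67]},{"travel": [-32.0, 25.3, 8.5], "rot": [0.02, -0.01, -2.67]},{"travel": [-33.1, 23.8, 8.4], "rot": [0.02, -0.01, -2.67]},{"travel": [-34.2, 22.2, 8.4], "rot": [0.02, -0.01, -2.67]},{"travel": [-35.2, 20.6, 8.4], "rot": [0.02, -0.01, -2.67]},{"travel": [-36.1, 19.0, 8.4], "rot": [0.02, -0.01, -2.67]},
```

```bash
python3 -m crank '[{"travel":[-30.5,27,4],"rot":[0,0,-2.7]},{"travel":[-32,25.5,6],"rot":[0,0,-2.7]},{"travel":[-33,24,8],"rot":[0,0,-2.7]},{"travel":[-34,22,10],"rot":[0,0,-2.7]},{"travel":[-35,20.5,10],"rot":[0,0,-2.6]},{"travel":[-36,19,10],"rot":[0,0,-2.6]},{"travel":[0,0,0],"rot":[0,0,0]},{"travel":[0,0,0],"rot":[0,0,0]}]'
python3 -m crank '[{"travel":[0,0,0],"rot":[0,0,0]}]'
python3 plan.py 514.5 -367 13 82.8
```

```text
clock: 17.15
position: [513.1, -366.8, 123.6]
ee_rot: [-3.138, -0.002, 1.442]
wrist_force: [-0.8, 0.3, -2.1]
gripper_width: 45.7
grip_force: 40.0
clock: 17.25
position: [514.1, -365.0, 124.7]
ee_rot: [-3.139, -0.002, 1.445]
wrist_force: [-0.6, -0.2, -1.5]
gripper_width: 45.1
grip_force: 40.0
n 2 drot [-0.1 -0.1 -0. ]
{"travel": [-1.0, 0.4, 23.9], "rot": [-0.06, -0.07, -0.0]},{"travel": [-1.0, 0.4, 23.9], "rot": [-0.06, -0.07, -0.0]},
```

```bash
python3 -m crank '[{"travel":[-1,0,28],"rot":[0,0,0]},{"travel":[0,0,14],"rot":[0,0,0]},{"travel":[0,0,4],"rot":[0,0,0]},{"travel":[0,0,1],"rot":[0,0,0]},{"travel":[0,0,1],"rot":[0,0,0]},{"travel":[0,0,0],"rot":[0,0,0]},{"travel":[0,0,0],"rot":[0,0,0]}]'
```

```text
clock: 17.95
position: [514.9, -368.0, 78.7]
ee_rot: [3.141, 0.0, 1.445]
wrist_force: [0.4, 0.2, -1.9]
gripper_width: 45.8
grip_force: 40.0
```

```bash
python3 -m crank '[{"travel":[0,0,1.3],"rot":[0,0,0]},{"travel":[0,0,0],"rot":[0,0,0]},{"travel":[0,0,0],"rot":[0,0,0]}]'
python3 -m crank '[{"travel":[0,0,0],"rot":[0,0,0]},{"travel":[0,0,0],"rot":[0,0,0]},{"travel":[0,0,0],"rot":[0,0,0]}]' 53
python3 -m crank '[{"travel":[0,0,-25],"rot":[0,0,0]},{"travel":[0,0,-45],"rot":[0,0,0]},{"travel":[0,0,-30],"rot":[0,0,0]},{"travel":[0,0,0],"rot":[0,0,0]}]' 
python3 m.py wrist step_block,strap,big_nut
python3 plan.py 697 -0.5 110 90
```

```text
clock: 18.25
position: [514.8, -368.0, 77.3]
ee_rot: [3.141, 0.0, 1.445]
wrist_force: [-1.2, 0.8, 5.8]
gripper_width: 45.4
grip_force: 40.0
clock: 18.55
position: [514.5, -367.7, 76.6]
ee_rot: [-3.141, -0.0, 1.445]
wrist_force: [0.7, 0.3, 0.0]
gripper_width: 53.1
grip_force: 0.0
clock: 18.95
position: [516.5, -369.6, 181.2]
ee_rot: [3.135, 0.003, 1.444]
wrist_force: [0.0, -0.3, 0.4]
gripper_width: 53.0
grip_force: 0.0
step_block 0.72 [219.9, 62.4, 38.4, 63.0] [233 232 236] [ 5.2046e+02 -2.8872e+02  2.6225e+02  5.0000e-02]
strap 0.93 [137.4, 83.4, 46.2, 114.6] [218 217 220] [ 4.4055e+02 -3.2017e+02  1.7265e+02  2.0000e-02]
big_nut 0.69 [217.8, 153.0, 53.6, 65.5] [185 184 189] [ 5.1327e+02 -3.7001e+02 -6.9300e+00  3.0000e-02]
n 9 drot [-0.1 -0.1 -7.2]
{"travel": [43.0, 15.1, 0.2], "rot": [-0.01, -0.01, -0.8]},{"travel": [42.8, 15.7, 0.2], "rot": [-0.01, -0.01, -0.8]},{"travel": [42.5, 16.3, 0.2], "rot": [-0.01, -0.01, -0.8]},{"travel": [42.3, 16.9, 0.2], "rot": [-0.01, -0.01, -0.8]},{"travel": [42.1, 17.4, 0.2], "rot": [-0.01, -0.01, -0.8]},{"travel": [41.8, 18.0, 0.2], "rot": [-0.01, -0.01, -0.8]},{"travel": [41.6, 18.6, 0.2], "rot": [-0.01, -0.01, -0.8]},{"travel": [41.3, 19.2, 0.2], "rot": [-0.01, -0.01, -0.8]},{"travel": [41.0, 19.8, 0.2], "rot": [-0.01, -0.01, -0.8]},
```

View pics/last.png

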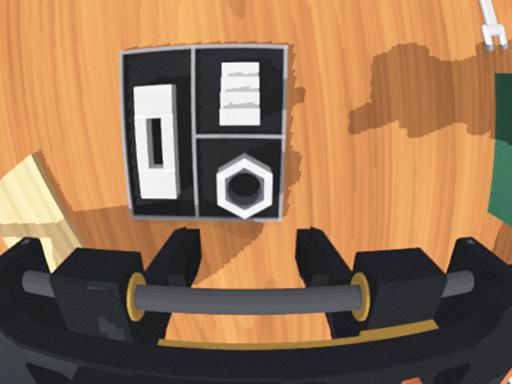

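Kit 1 is in its bays: strap (156,142), step block (240,95), big nut (245,185). Now the spacer.

```bash
python3 -m crank '[{"travel":[43,15,0],"rot":[0,0,-0.8]},{"travel":[43,15.5,0],"rot":[0,0,-0.8]},{"travel":[42.5,16.5,0],"rot":[0,0,-0.8]},{"travel":[42.5,17,0],"rot":[0,0,-0.8]},{"travel":[42,17.5,0],"rot":[0,0,-0.8]},{"travel":[42,18,0],"rot":[0,0,-0.8]}]' 55
python3 -m crank '[{"travel":[41.5,18.5,0],"rot":[0,0,-0.8]},{"travel":[41.5,19,0],"rot":[0,0,-0.8]},{"travel":[41,20,0],"rot":[0,0,-0.8]},{"travel":[0,0,0],"rot":[0,0,0]},{"travel":[0,0,0],"rot":[0,0,0]},{"travel":[0,0,0],"rot":[0,0,0]}]'
python3 m.py wrist spacer; python3 plan.py 697 -0.5 22 90
```

```text
clock: 19.75
position: [636.7, -120.9, 175.0]
ee_rot: [-3.139, -0.0, 1.529]
wrist_force: [1.1, 0.1, 0.5]
gripper_width: 55.1
grip_force: 0.0
clock: 20.35
position: [696.9, -2.5, 175.6]
ee_rot: [-3.139, 0.002, 1.568]
wrist_force: [0.3, -0.8, -0.3]
gripper_width: 55.2
grip_force: 0.0
spacer 0.92 [228.0, 167.9, 39.4, 48.6] [165 162 166] [6.9698e+02 3.4000e-01 1.0000e-01 7.0000e-02]
spacer 0.55 [203.9, 276.2, 38.1, 49.5] [165 161 163] [ 669.4  -115.54   18.31    2.44]
n 2 drot [-0.1  0.1 -0.2]
{"travel": [1.2, -0.0, 45.1], "rot": [-0.03, 0.03, -0.1]},{"travel": [1.2, -0.1, 45.1], "rot": [-0.03, 0.03, -0.1]},
```

```bash
python3 -m crank '[{"travel":[1.5,0,45],"rot":[0,0,0]},{"travel":[1,0,45],"rot":[0,0,0]},{"travel":[0,0,0],"rot":[0,0,0]},{"travel":[0,0,0],"rot":[0,0,0]}]'
python3 -m crank '[{"travel":[0,0,0],"rot":[0,0,0]},{"travel":[0,0,0],"rot":[0,0,0]},{"travel":[0,0,0],"rot":[0,0,0]},{"travel":[0,0,0],"rot":[0,0,0]},{"travel":[0,0,0],"rot":[0,0,0]}]' 20 40
python3 -m crank '[{"travel":[0,0,-20],"rot":[0,0,0]},{"travel":[0,0,-40],"rot":[0,0,0]},{"travel":[0,0,-30],"rot":[0,0,0]},{"travel":[0,0,0],"rot":[0,0,0]},{"travel":[0,0,0],"rot":[0,0,0]}]'
python3 plan.py 489.5 356 90 100
```

```text
clock: 20.85
position: [697.6, 0.7, 87.0]
ee_rot: [-3.14, 0.001, 1.569]
wrist_force: [-0.1, -0.4, 0.5]
gripper_width: 55.1
grip_force: 0.0
clock: 21.35
position: [698.8, 1.9, 88.7]
ee_rot: [3.139, -0.0, 1.57]
wrist_force: [-1.3, -0.2, 7.5]
gripper_width: 31.2
grip_force: 40.0
clock: 21.85
position: [698.0, 2.2, 177.9]
ee_rot: [3.14, -0.0, 1.57]
wrist_force: [0.2, -0.1, -1.8]
gripper_width: 31.2
grip_force: 40.0
n 9 drot [  0.1  -0.  -10. ]
{"travel": [39.3, -23.2, 2.6], "rot": [0.01, -0.0, -1.11]},{"travel": [39.7, -22.4, 2.6], "rot": [0.01, -0.0, -1.11]},{"travel": [40.2, -21.6, 2.6], "rot": [0.01, -0.0, -1.11]},{"travel": [40.6, -20.9, 2.6], "rot": [0.01, -0.0, -1.11]},{"travel": [41.0, -20.1, 2.6], "rot": [0.01, -0.0, -1.11]},{"travel": [41.4, -19.3, 2.7], "rot": [0.01, -0.0, -1.11]},{"travel": [41.7, -18.5, 2.7], "rot": [0.01, -0.0, -1.11]},{"travel": [42.1, -17.6, 2.7], "rot": [0.01, -0.0, -1.11]},{"travel": [42.4, -16.8, 2.7], "rot": [0.01, -0.0, -1.11]},
```

```bash
python3 -m crank '[{"travel":[39.5,-23,0],"rot":[0,0,-1.1]},{"travel":[39.5,-22.5,0],"rot":[0,0,-1.1]},{"travel":[40,-21.5,0],"rot":[0,0,-1.1]},{"travel":[40.5,-21,0],"rot":[0,0,-1.1]},{"travel":[41,-20,0],"rot":[0,0,-1.1]}]'
python3 -m crank '[{"travel":[41.5,-19.5,4],"rot":[0,0,-1.1]},{"travel":[41.5,-18.5,5],"rot":[0,0,-1.1]},{"travel":[42,-17.5,7],"rot":[0,0,-1.1]},{"travel":[42.5,-17,8],"rot":[0,0,-1.1]},{"travel":[0,0,0],"rot":[0,0,0]},{"travel":[0,0,0],"rot":[0,0,0]},{"travel":[0,0,0],"rot":[0,0,0]},{"travel":[0,0,0],"rot":[0,0,0]}]'
python3 m.py wrist tray2,spacer; python3 plan.py 489.5 356 26.7 100
```

```text
clock: 22.35
position: [580.0, 199.5, 175.2]
ee_rot: [-3.138, 0.001, 1.667]
wrist_force: [1.1, -0.1, -2.3]
gripper_width: 31.1
grip_force: 40.0
clock: 23.15
position: [490.5, 353.7, 152.5]
ee_rot: [-3.141, 0.001, 1.74]
wrist_force: [1.1, -0.6, -2.1]
gripper_width: 31.2
grip_force: 40.0
tray2 0.58 [191.9, 137.6, 115.6, 148.7] [64 63 66] [482.6  323.5  167.7    0.89]
spacer 0.92 [216.2, 206.3, 62.8, 81.8] [137 136 141] [4.9311e+02 3.2547e+02 9.1500e+00 4.8000e-01]
n 2 drot [ 0.   0.  -0.2]
{"travel": [0.8, -0.3, 31.0], "rot": [0.0, 0.01, -0.12]},{"travel": [0.8, -0.3, 31.0], "rot": [0.0, 0.01, -0.12]},
```

View pics/last.png

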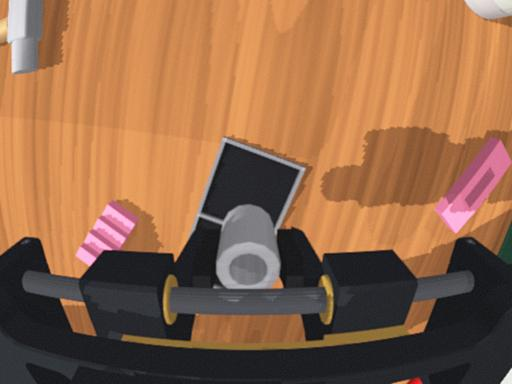

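The held spacer (247,245) hangs over tray2, whose far corners are at (224,138) and (305,168) and divider left end at (200,215). Checking the geometry.

Run:
```python
from h import *
ci=cam("wrist")
print(np.round(unproj(ci,[[224,138],[305,168],[199,214]],6),1))
c=np.array([483.5,322]);a=np.radians(-11.2);r=np.array([[np.cos(a),-np.sin(a)],[np.sin(a),np.cos(a)]])
for q in([-35,68.5],[35,68.5],[-35,0],[0,33.5],[0,-33.5]): print(np.round(c+r@q,1))
```

```text
[[463.  396.2   6. ]
 [530.6 383.6   6. ]
 [451.5 329.6   6. ]]
[462.5 396. ]
[531.1 382.4]
[449.2 328.8]
[490.  354.9]
[477.  289.1]
```

```bash
python3 -m crank '[{"travel":[1,0,34],"rot":[0,0,0]},{"travel":[0,0,18],"rot":[0,0,0]},{"travel":[0,0,5],"rot":[0,0,0]},{"travel":[0,0,2],"rot":[0,0,0]},{"travel":[0,0,1],"rot":[0,0,0]},{"travel":[0,0,0],"rot":[0,0,0]},{"travel":[0,0,0],"rot":[0,0,0]},{"travel":[0,0,0],"rot":[0,0,0]}]'
```

```text
clock: 24.1
position: [489.7, 356.8, 93.3]
ee_rot: [3.141, -0.001, 1.743]
wrist_force: [1.0, -0.3, -1.7]
gripper_width: 31.2
grip_force: 40.0
```

```bash
python3 -m crank '[{"travel":[0,0,1.3],"rot":[0,0,0]},{"travel":[0,0,1],"rot":[0,0,0]},{"travel":[0,0,0],"rot":[0,0,0]},{"travel":[0,0,0],"rot":[0,0,0]}]'
python3 -m crank '[{"travel":[0,0,0],"rot":[0,0,0]},{"travel":[0,0,0],"rot":[0,0,0]},{"travel":[0,0,0],"rot":[0,0,0]}]' 46
python3 -m crank '[{"travel":[0,0,-25],"rot":[0,0,0]},{"travel":[0,0,-45],"rot":[0,0,0]},{"travel":[0,0,-30],"rot":[0,0,0]},{"travel":[0,0,0],"rot":[0,0,0]}]' 
python3 m.py wrist spacer
python3 plan.py 476.5 7 90 108.8
```

```text
clock: 24.5
position: [489.5, 356.7, 90.7]
ee_rot: [3.141, -0.0, 1.743]
wrist_force: [-1.7, -1.1, 3.4]
gripper_width: 31.3
grip_force: 40.0
clock: 24.8
position: [489.5, 356.6, 90.4]
ee_rot: [3.141, -0.0, 1.743]
wrist_force: [-0.6, -0.6, -0.3]
gripper_width: 46.1
grip_force: 0.0
clock: 25.2
position: [491.8, 357.9, 194.8]
ee_rot: [3.135, -0.004, 1.743]
wrist_force: [0.3, -0.3, -0.6]
gripper_width: 46.2
grip_force: 0.0
spacer 0.82 [224.6, 169.8, 33.9, 46.0] [172 171 175] [4.8806e+02 3.5420e+02 1.8700e+00 8.0000e-02]
n 8 drot [ 0.1 -0.  -8.9]
{"travel": [-42.8, -9.1, 4.6], "rot": [0.01, -0.0, -1.12]},{"travel": [-42.6, -9.9, 4.6], "rot": [0.01, -0.0, -1.12]},{"travel": [-42.4, -10.8, 4.6], "rot": [0.01, -0.0, -1.12]},{"travel": [-42.2, -11.6, 4.6], "rot": [0.01, -0.0, -1.12]},{"travel": [-42.0, -12.4, 4.6], "rot": [0.01, -0.0, -1.12]},{"travel": [-41.7, -13.2, 4.6], "rot": [0.01, -0.0, -1.12]},{"travel": [-41.4, -14.0, 4.6], "rot": [0.01, -0.0, -1.12]},{"travel": [-41.2, -14.8, 4.6], "rot": [0.01, -0.0, -1.12]},
```

```bash
python3 -m crank '[{"travel":[-43,-9,4],"rot":[0,0,-1.1]},{"travel":[-42.5,-10,5],"rot":[0,0,-1.1]},{"travel":[-42.5,-11,5],"rot":[0,0,-1.1]},{"travel":[-42,-11.5,5],"rot":[0,0,-1.1]},{"travel":[-42,-12.5,5],"rot":[0,0,-1.1]},{"travel":[-41.5,-13,5],"rot":[0,0,-1.1]},{"travel":[-41.5,-14,5],"rot":[0,0,-1.1]},{"travel":[-41,-15,4],"rot":[0,0,-1.1]}]' 55
python3 -m crank '[{"travel":[0,0,0],"rot":[0,0,0]},{"travel":[0,0,0],"rot":[0,0,0]},{"travel":[0,0,0],"rot":[0,0,0]},{"travel":[0,0,0],"rot":[0,0,0]}]'
python3 m.py wrist small_nut; python3 plan.py 476.5 7 7 108.8
```

```text
clock: 26.1
position: [474.5, 5.4, 150.9]
ee_rot: [-3.139, -0.0, 1.898]
wrist_force: [0.5, 0.5, -0.4]
gripper_width: 55.0
grip_force: 0.0
clock: 26.5
position: [475.8, 8.7, 152.1]
ee_rot: [-3.141, -0.001, 1.899]
wrist_force: [0.3, -0.5, -0.0]
gripper_width: 55.1
grip_force: 0.0
small_nut 0.83 [226.8, 175.0, 43.3, 43.9] [172 169 173] [4.7652e+02 6.8800e+00 2.3810e+01 4.0000e-02]
small_nut 0.57 [326.7, 211.6, 64.1, 54.2] [139 138 142] [5.7364e+02 2.9100e+00 2.2720e+01 4.8000e-01]
n 2 drot [ 0. -0.  0.]
{"travel": [-0.8, 0.1, 40.7], "rot": [0.0, -0.01, 0.01]},{"travel": [-0.8, 0.1, 40.7], "rot": [0.0, -0.01, 0.01]},
```

```bash
python3 -m crank '[{"travel":[-1,0,41],"rot":[0,0,-4]},{"travel":[-0.5,0,40],"rot":[0,0,0]},{"travel":[0,0,0],"rot":[0,0,0]},{"travel":[0,0,0],"rot":[0,0,0]}]'
python3 -m crank '[{"travel":[0,0,0],"rot":[0,0,0]},{"travel":[0,0,0],"rot":[0,0,0]},{"travel":[0,0,0],"rot":[0,0,0]},{"travel":[0,0,0],"rot":[0,0,0]},{"travel":[0,0,0],"rot":[0,0,0]}]' 20 30
python3 -m crank '[{"travel":[0,0,-20],"rot":[0,0,0]},{"travel":[0,0,-40],"rot":[0,0,0]},{"travel":[0,0,-40],"rot":[0,0,0]},{"travel":[0,0,0],"rot":[0,0,0]},{"travel":[0,0,0],"rot":[0,0,0]}]'
python3 plan.py 477 289 64 78.8
```

```text
clock: 27.0
position: [476.1, 5.9, 71.6]
ee_rot: [-3.14, -0.0, 1.967]
wrist_force: [0.8, 0.0, -0.2]
gripper_width: 54.8
grip_force: 0.0
clock: 27.5
position: [477.3, 5.8, 72.6]
ee_rot: [3.139, 0.0, 1.966]
wrist_force: [-1.5, 0.8, 9.9]
gripper_width: 29.5
grip_force: 30.0
clock: 28.0
position: [476.7, 5.9, 172.3]
ee_rot: [3.139, 0.0, 1.967]
wrist_force: [-0.6, 0.2, -1.0]
gripper_width: 29.5
grip_force: 30.0
n 7 drot [ 0.1 -0.  33.9]
{"travel": [37.3, 15.6, 6.3], "rot": [0.02, -0.0, 4.84]},{"travel": [38.5, 12.4, 6.3], "rot": [0.02, -0.0, 4.84]},{"travel": [39.4, 9.1, 6.3], "rot": [0.02, -0.0, 4.84]},{"travel": [40.0, 5.8, 6.3], "rot": [0.02, -0.0, 4.84]},{"travel": [40.4, 2.4, 6.3], "rot": [0.02, -0.0, 4.84]},{"travel": [40.4, -1.0, 6.3], "rot": [0.02, -0.0, 4.84]},{"travel": [40.2, -4.4, 6.3], "rot": [0.02, -0.0, 4.84]},
```

```bash
python3 -m crank '[{"travel":[37.5,15.5,3],"rot":[0,0,4.8]},{"travel":[38.5,12.5,3],"rot":[0,0,4.8]},{"travel":[39.5,9,5],"rot":[0,0,4.8]},{"travel":[40,6,7],"rot":[0,0,4.9]},{"travel":[40.5,2.5,8],"rot":[0,0,4.9]},{"travel":[40.5,-1,9],"rot":[0,0,4.9]},{"travel":[40,-4.5,9],"rot":[0,0,4.8]},{"travel":[0,0,0],"rot":[0,0,0]}]'
python3 -m crank '[{"travel":[0,0,0],"rot":[0,0,0]},{"travel":[0,0,0],"rot":[0,0,0]},{"travel":[0,0,0],"rot":[0,0,0]}]'
python3 plan.py 477 289 10.6 78.8
```

```text
clock: 28.8
position: [473.7, 295.4, 124.5]
ee_rot: [-3.138, -0.0, 1.382]
wrist_force: [-0.6, -0.8, -0.9]
gripper_width: 29.9
grip_force: 30.0
clock: 29.1
position: [476.8, 287.1, 127.3]
ee_rot: [-3.141, 0.001, 1.373]
wrist_force: [0.9, -0.5, 0.0]
gripper_width: 29.4
grip_force: 30.0
n 2 drot [-0.   0.1 -0.2]
{"travel": [1.0, -0.1, 26.3], "rot": [-0.01, 0.03, -0.08]},{"travel": [1.0, -0.1, 26.3], "rot": [-0.01, 0.03, -0.08]},
```

```bash
python3 -m crank '[{"travel":[1,0,30],"rot":[0,0,0]},{"travel":[0.5,0,15],"rot":[0,0,0]},{"travel":[0,0,4],"rot":[0,0,0]},{"travel":[0,0,2],"rot":[0,0,0]},{"travel":[0,0,1],"rot":[0,0,0]},{"travel":[0,0,0],"rot":[0,0,0]},{"travel":[0,0,0],"rot":[0,0,0]},{"travel":[0,0,0],"rot":[0,0,0]}]'
```

```text
clock: 29.9
position: [477.0, 290.6, 75.9]
ee_rot: [3.141, -0.001, 1.375]
wrist_force: [0.3, -0.1, -1.6]
gripper_width: 29.3
grip_force: 30.0
```

```bash
python3 -m crank '[{"travel":[0,0,1.2],"rot":[0,0,0]},{"travel":[0,0,0],"rot":[0,0,0]},{"travel":[0,0,0],"rot":[0,0,0]}]'
python3 -m crank '[{"travel":[0,0,0],"rot":[0,0,0]},{"travel":[0,0,0],"rot":[0,0,0]},{"travel":[0,0,0],"rot":[0,0,0]}]' 40
python3 -m crank '[{"travel":[0,0,-25],"rot":[0,0,0]},{"travel":[0,0,-45],"rot":[0,0,0]},{"travel":[-30,0,-40],"rot":[0,0,0]},{"travel":[-40,0,0],"rot":[0,0,0]},{"travel":[0,0,0],"rot":[0,0,0]},{"travel":[0,0,0],"rot":[0,0,0]},{"travel":[0,0,0],"rot":[0,0,0]}]' 
python3 m.py wrist spacer,small_nut
```

```text
clock: 30.2
position: [477.0, 290.7, 74.7]
ee_rot: [3.141, -0.001, 1.375]
wrist_force: [-0.8, 0.1, 5.0]
gripper_width: 29.5
grip_force: 30.0
clock: 30.5
position: [476.7, 290.4, 74.1]
ee_rot: [-3.142, 0.0, 1.375]
wrist_force: [-0.3, -0.2, 0.9]
gripper_width: 39.8
grip_force: 0.0
clock: 31.2
position: [463.1, 222.7, 183.9]
ee_rot: [-3.141, -0.0, 1.376]
wrist_force: [-0.9, 0.4, -0.3]
gripper_width: 40.0
grip_force: 0.0
spacer 0.72 [224.7, 2.3, 42.5, 46.8] [189 189 193] [4.8859e+02 3.5491e+02 8.2300e+00 5.0000e-02]
small_nut 0.65 [227.3, 83.2, 40.8, 39.9] [198 197 202] [4.7633e+02 2.9191e+02 4.8250e+01 2.0000e-02]
```

View pics/last.png

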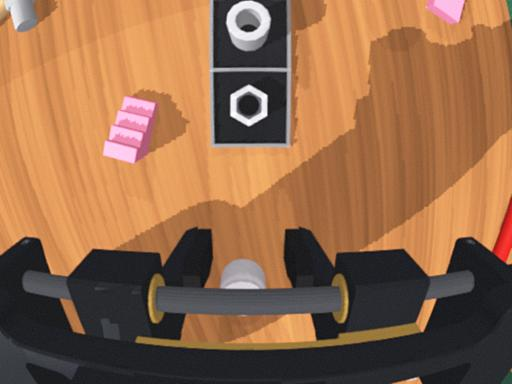

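The spacer (248,25) and small nut (249,105) sit inside tray2's two bays. One last overview, then hand in.

```bash
python3 m.py top collar,vee_block,strap,step_block,big_nut | cut -c1-120; cp pics/last.png pics/end.png
```

```text
collar 0.74 [301.6, 148.6, 16.8, 17.2] [216 206 202] [ 6.6793e+02 -1.3201e+02  1.3900e+00  7.0000e-02]
vee_block 0.81 [257.6, 175.6, 23.1, 21.1] [204 196 193] [ 5.7571e+02 -4.3400e+00  2.5530e+01  8.0000e-02]
strap 0.7 [361.5, 224.7, 33.3, 19.9] [210 208 210] [ 4.4293e+02 -3.2476e+02 -6.9800e+00  8.0000e-02]
strap 0.6 [108.8, 122.9, 39.4, 29.2] [239 164 190] [ 7.1170e+02  3.9793e+02 -3.0360e+01  7.0000e-02]
step_block 0.49 [354.3, 202.0, 20.8, 11.8] [202 200 201] [ 5.2103e+02 -2.9157e+02  2.6084e+02  8.0000e-02]
big_nut 0.72 [382.3, 199.6, 21.3, 19.2] [171 168 169] [ 5.1445e+02 -3.7137e+02 -3.2600e+00  6.0000e-02]
```

View pics/end.png

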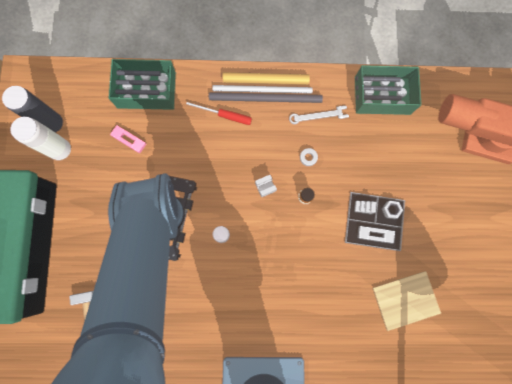

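tray3 at (376,221) holds its three parts, and the collar (309,157) and vee block (265,186) haven't moved.

```bash
python3 -c "
from bench import ctrl
print(ctrl.job_done())"
```

```text
the job is handed in; nothing more can be done
None
```

Both kits are made up and the job is handed in: all five parts were seen in their bays, the collar and vee block were left in place, and it took about 31 s of the 131 s allowed.

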